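Clamp the draining stand and hang the rinsed wire basket on its hook

TASK

First tighten both red captive bolts of the draining stand by turning them clockwise to their stops. Then lift the wire basket out of the rinse tub by its blue top handle, stand it on the green drip pad and let go of it; take it again by its blue front grip and hang it by the top handle on the stand's hook, the handle lying across the trough. Keep the basket upright and leave the other things alone.

Things in the scene. Friction and masses are not known exactly. Their poses are not given: they have to be found in the camera images.
- basket: Loose wire basket 90 (x) x 80 (y) x 50 mm, 0.18 kg, in the tub at first. Fixed bail: 8 mm limbs at both y sides rise to a blue top handle (12 x 12 mm, 68 mm along y, centre 125 mm above the underside). Blue front grip: bar 12 mm wide, 24 mm tall, out at the -x side from x = -45 to -113 mm, 25 to 49 mm above the underside. Origin: centre of the underside, z up.
- bail (a point): Centre of the basket's blue top handle, axes as the basket's (the handle runs along y).
- front_grip (a point): Point to grip on the basket's front grip, 88 mm in front of the basket's centre and 37 mm above its underside; the bar runs along x, so fingers close along y.
- rinse_tub: Fixed white open tub, inside 185 x 100 mm, floor 4 mm and rim 115 mm above the worktop. Origin on the worktop under the middle of the basket's place; the inside reaches from x = -125 to +60 mm and y = -50 to +50 mm; the basket's front grip lies at its -x end, below the rim with little room around it.
- drip_pad: Fixed green flat pad, 130 (x) x 110 (y) mm, top 6 mm above the worktop. Origin: centre of its underside.
- drain_stand: Fixed stand: grey foot 130 x 284 x 12 mm (x -55 to +75 mm, long along y), post of 18 mm at x = +50 mm, arm at 226 mm height to -x, ending in the hook: a trough 36 mm wide (y), open upward, flat bottom 20 mm, slanting sides, front lip 25 mm high and 25 mm in front of the seat. Origin on the worktop under the foot. The hung basket's front grip points to -x, away from the post.
- hook_seat (a point): Middle of the upper face of the hook trough's bottom, at x = -30 mm, 200 mm above the worktop; axes as the stand's. The basket's top handle rests on it lying along y, its centre then about 6 mm higher.
- bolt_left (a joint): Turn of the captive bolt at the stand's +y end, rad: grows clockwise seen from above, end stop (tight) at 1.4. Stiff, stays where it is left.
- bolt_left_grip (a point): Middle of the left bolt's red bar (56 x 14 x 26 mm, upright axis), 69 mm above the worktop; the bar's length runs along this point's y axis, fingers close along its x. At joint value 0 the axes are the stand's.
- bolt_right (a joint): The same for the bolt at the stand's -y end.
- bolt_right_grip (a point): The same for the right bolt's red bar.
- timer: Bystander: white timer, 37 x 68 x 64 mm; origin under its middle.
- reagent_green: Bystander: green dropper bottle, 26 mm across, 75 mm tall; origin under its middle.
- reagent_orange: Bystander: orange dropper bottle, 26 mm across, 75 mm tall; origin under its middle.
- beaker_swabs: Bystander: clear beaker with marker pens, 65 mm across, 112 mm tall; origin under its middle.
- tape_roll: Bystander: roll of tape, 76 mm across, 19 mm high; origin under its middle.

How it is judged:
By the outcome, as a careful person would: the job done as asked, in the order asked, and still so for the second after the job is handed in, with the robot touching nothing.
It also fails if it takes over 72 s, if anything falls off the work surface, if the arm or the gripper's body presses on something with over 40 N, if the wrist force passes 120 N, or if a joint passes its speed limit or range.

ROBOT

A 6-joint arm with a two-finger parallel gripper is mounted at the origin on a cart in front of the work surface, level with it; the furniture and walls round the work are solid. World frame = base frame: x ahead of the robot, y to its left, z up, the work surface at z = 0. Lengths are in mm, angles in rad, forces in N, time in s.
With the tool pointing down it reaches from about 325 to 900 mm from the base axis. Payload 3.5 kg.
Tool frame: the origin (TCP) lies on the mounting face of the last link; the fingertips stand 173 mm ahead of it and the grasp point (between the pads) lies 155 mm ahead of it (manip.grip_point_offset is the distance from the TCP to the grasp point, in mm); z points along the fingers, y is the line along which they close (so a half turn about z gives the same grasp; the last joint's range is limited). The gripper opens to 85 mm and grips with 20 to 120 N. Pads are 22 mm wide; open, the fingers measure 114 mm over their backs; the gripper's body (76 mm by 85 mm) begins 54 mm behind the grasp point. The pads swing forward as they close: fully open they stand 13 mm farther back than shut.
Start: joints at [-1.251, 0.276, -0.026, 1.268, 0, 1.467], TCP at [256.435, -569.968, 404.713] pointing down, gripper open.
Joint ranges: [-3.12, 3.12], [-0.85, 1.88], [-1.08, 1.24], [-1.95, 2.15], [-1.57, 1.53], [-3.14, 3.14]. Speed limits (rad/s): [2.57, 2.57, 3.14, 3.14, 3.14, 3.14].

INTERFACE

Orientations are given as [roll, pitch, yaw] about the fixed x, y, z axes, in that order (R = Rz(yaw) Ry(pitch) Rx(roll)).
In Python, from cell import manip, grab_frame, finder gives the robot as it stands.
- The arm moves only by the tool send_rows, never from a script. Its argument "moves" is a list that holds one entry, the list of rows, each a list of 6 numbers: the shift along the tool's x, y, z in mm, then the turn, a rotation vector about the tool's x, y, z in degrees. A call has 1 to 8 rows; each row is the pose to reach, as a shift and turn from the pose commanded when the call began, along the tool's axes at that moment; what a row does not reach only later rows make up. A row lasts 1/10 s, in which the tool goes at most 50 mm and 8.59 degrees, less where a joint would pass 70% of its speed; a pose out of reach is approached as far as the arm can. A call with a gripper value outside its range is refused whole. "hand" is the finger opening in mm, from 0 to 85.4, set as the call begins (left out, the last holds). The fingers move at their own pace and stop on an object; "grip_force" is the grip in N (left out, the last holds). Time passes only in rows, so rows that repeat a pose let the fingers close. It gives the time, the measured TCP pose, the force, the opening and the grip force at its end, in the units of the state.
- manip.get_state(): the state, without advancing time (a new reading comes with each control period).
- grab_frame(name): name is "scene" or "top" or "wrist"; returns a dict with "img" (420x560x3 uint8, red, green, blue), "fx", "fy", "cx", "cy" (pixels), "R" (3x3) and "t" (3): a world point X has camera coordinates R X + t. Camera axes: x right, y down, z forward; pixel columns grow to the right and rows downward; lengths in mm; the calibration is good to about 2 mm. The wrist camera is an equidistant fisheye: a pixel r from the principal point sees the ray r / f radians off the axis. A picture is of the moment at which its call begins. There is no depth.
- manip.finish_job(): hands the job in; it is judged then, once.
Trained networks look in a picture, given as the dict that the camera call returned (one of the last four; its "shot" number tells which), for a name from the list of things; names that differ only in an ending like _2 or _b are one class to them, and where a whole thing is asked for, a point or a joint stands for the part that bears it (a point fixed in the world has none). Each returns a list of dicts, best first, with "confidence" (0 to 1); they miss things now and then, are a little off and sometimes report something else, mostly with a low value. They report only what shows in the picture. A call takes as long as a camera call.
- finder.boxes_of(picture, label): "rect" ([left, top, right, bottom] in pixels, round what is visible of it).
The state is a dict: "time_s": time; "joints": joint angles; "dq": joint speeds; "tau": joint torques, N m; "tool_pos": TCP position; "ee_rot": TCP orientation; "ft_force": force on the tool from outside, world axes, zero at the start; "wrist_torque": the same for the moment, N m; "gripper_width": opening from 0.0 (shut) to 1.0 (fully open); "gripper_force": force on a finger pad.
Only numpy, scipy, OpenCV 4.12 (cv2) and the standard library are available. Lean on these libraries where they do the work, as an engineer would, in place of code of your own. Each camera call takes 0.05 s, during which the arm holds its last target. There are 200 camera calls.

## Working session

There is one attempt and no reset: what is moved stays moved. The work goes in short steps, Python scripts to look and compute and a tool call to move; the robot and the scene stay as the last step left them, time stands still between calls to the robot, and variables do not carry over. Pictures are saved under pics/ and viewed, at most 10 in all, crops included, and the job is handed in when it is done.

Besides the shell and the picture viewer there is one more tool, called after "Request:" by a JSON object that holds its "method" and its "body". send_rows: Moves the arm, as the interface text tells. Its arguments: {"type":"object","properties":{"moves":{"type":"array","items":{"type":"array","items":{"type":"array","items":{"type":"number"}}}},"hand":{"type":"number"},"grip_force":{"type":"number"}},"required":["moves"]}

```bash
mkdir -p pics; ls
cat > h.py <<'E'
import numpy as np, cv2
from cell import manip, grab_frame, finder
def save(f,n): cv2.imwrite('pics/'+n,cv2.cvtColor(f['img'],cv2.COLOR_RGB2BGR))
E
python3 - <<'E'
from h import *
s=manip.get_state();print({k:np.round(v,3) for k,v in s.items()})
ims=[]
for n in("scene","top"):
    f=grab_frame(n);ims.append(f)
    save(f,n+'0.png');print(n,f['fx'],f['cx'],f['cy'],np.round(f['R'],3).tolist(),np.round(f['t'],1))
    for l in("basket","bail","front_grip","rinse_tub","drip_pad","drain_stand","bolt_left","bolt_right","timer","reagent_green","reagent_orange","beaker_swabs","tape_roll"):
        print(l,[(np.round(b['rect']).tolist(),round(b['confidence'],2)) for b in finder.boxes_of(f,l)[:2]])
print(manip.grip_point_offset)
E
```

```text
pics
{'time_s': np.float64(0.0), 'joints': array([-1.251,  0.277, -0.028,  1.268, -0.   ,  1.467]), 'dq': array([ 0.001, -0.002, -0.   , -0.001, -0.001, -0.001]), 'tau': array([-1.0000e-03, -4.4551e+01,  2.9520e+01,  1.6000e-02,  0.0000e+00,
        0.0000e+00]), 'tool_pos': array([ 256.311, -569.583,  403.535]), 'ee_rot': array([-3.139, -0.   ,  0.423]), 'ft_force': array([0.923, 0.804, 0.969]), 'wrist_torque': array([ 0.016,  0.052, -0.017]), 'gripper_force': np.float64(0.0), 'gripper_width': np.float64(1.003)}
scene 440.3403135005851 282.2130475410759 206.74981371572133 [[-0.871, -0.49, -0.023], [-0.258, 0.498, -0.828], [0.417, -0.716, -0.56]] [508.  279.1 806.7]
basket [([237.0, 277.0, 262.0, 295.0], 0.57)]
bail [([237.0, 275.0, 261.0, 299.0], 0.52)]
front_grip [([238.0, 275.0, 261.0, 298.0], 0.54), ([217.0, 214.0, 229.0, 235.0], 0.38)]
rinse_tub [([211.0, 269.0, 323.0, 306.0], 0.76)]
drip_pad [([263.0, 257.0, 324.0, 291.0], 0.76)]
drain_stand [([275.0, 136.0, 385.0, 248.0], 0.92)]
bolt_left [([283.0, 203.0, 306.0, 219.0], 0.65)]
bolt_right [([360.0, 178.0, 377.0, 196.0], 0.6)]
t
[... 557 characters left out ...]
, 0.89), ([237.0, 173.0, 260.0, 187.0], 0.17)]
bail [([160.0, 230.0, 194.0, 288.0], 0.58)]
front_grip [([161.0, 230.0, 196.0, 291.0], 0.71)]
rinse_tub [([152.0, 217.0, 206.0, 299.0], 0.83)]
drip_pad [([226.0, 214.0, 269.0, 268.0], 0.95), ([322.0, 150.0, 344.0, 175.0], 0.46)]
drain_stand [([289.0, 189.0, 397.0, 277.0], 0.6)]
bolt_left [([295.0, 206.0, 315.0, 217.0], 0.45)]
bolt_right [([295.0, 202.0, 314.0, 221.0], 0.36)]
timer [([234.0, 176.0, 260.0, 190.0], 0.83), ([160.0, 228.0, 194.0, 289.0], 0.24)]
reagent_green []
reagent_orange []
beaker_swabs [([321.0, 149.0, 344.0, 175.0], 0.76), ([236.0, 172.0, 262.0, 189.0], 0.34)]
tape_roll [([289.0, 270.0, 318.0, 299.0], 0.95)]
154.70000000000002
```

View pics/scene0.png

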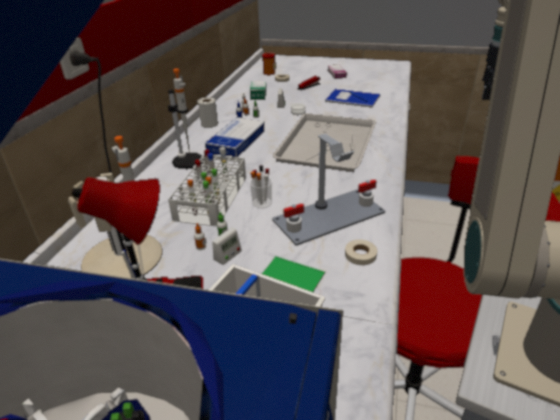

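View pics/top0.png

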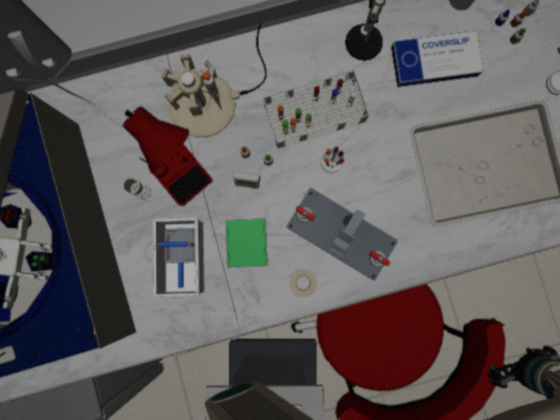

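```bash
cat >> h.py <<'E'
from scipy.optimize import least_squares
from scipy.spatial.transform import Rotation as Ro
def ray(f,uv,name):
    x=(np.asarray(uv,float)-[f['cx'],f['cy']])/[f['fx'],f['fy']]
    if name=='wrist':
        r=np.linalg.norm(x); d=np.r_[x/max(r,1e-9)*np.sin(r),np.cos(r)]
    else: d=np.r_[x,1]
    R=np.array(f['R']); return -R.T@f['t'], R.T@(d/np.linalg.norm(d))
def proj(f,X,name):
    c=np.array(f['R'])@X+f['t']
    if name=='wrist':
        r=np.hypot(c[0],c[1]); th=np.arctan2(r,c[2]); x=c[:2]/max(r,1e-9)*th
    else: x=c[:2]/c[2]
    return x*[f['fx'],f['fy']]+[f['cx'],f['cy']]
def atz(f,uv,name,z):
    o,d=ray(f,uv,name); return o+d*(z-o[2])/d[2]
def tri(rays):
    A=0;b=0
    for o,d in rays:
        P=np.eye(3)-np.outer(d,d);A=A+P;b=b+P@o
    X=np.linalg.solve(A,b)
    return X,[np.linalg.norm((np.eye(3)-np.outer(d,d))@(X-o)) for o,d in rays]
def blobs(f,col,amin=15):
    h=cv2.cvtColor(f['img'],cv2.COLOR_RGB2HSV)
    lo,hi={'red':((170,120,70),(180,255,255)),'blue':((100,120,60),(125,255,255)),'green':((50,120,50),(75,255,255))}[col]
    m=cv2.inRange(h,lo,hi)
    if col=='red': m|=cv2.inRange(h,(0,150,70),(6,255,255))
    n,l,s,c=cv2.connectedComponentsWithStats(m)
    out=[]
    for i in range(1,n):
        if s[i][4]>=amin:
            p=np.argwhere(l==i)[:,::-1].astype(np.float32); r=cv2.minAreaRect(p)
            out.append((s[i][4],np.round(c[i],1),r))
    return sorted(out,key=lambda a:-a[0])
E
python3 - <<'E'
from h import *
f=grab_frame('top')
for l,uv,z in(("boltL",(305,213),69),("boltR",(380,259),69),("tub",(178,257),115),("pad",(246.5,242),6),("hookbase",(343,233),0),("bail",(177,244),130),("grip",(180.5,275),40),("tape",(302,283),10),("timer",(246,181),64),("beaker",(333,160),100)):
    print(l,np.round(atz(f,uv,'top',z)))
for c in('red','blue','green'):
    print(c,[(a,p,np.round(np.r_[r[0],r[1],r[2]],1)) for a,p,r in blobs(f,c)[:8]])
w=grab_frame('wrist');save(w,'w0.png');print(w['fx'],w['cx'],w['cy'],np.round(w['R'],3).tolist(),-np.array(w['R']).T@w['t'])
E
```

```text
boltL [ 614. -115.   69.]
boltR [ 490. -311.   69.]
tub [500. 213. 115.]
pad [541.  46.   6.]
hookbase [ 564. -222.    0.]
bail [533. 213. 130.]
grip [453. 221.  40.]
tape [ 428. -106.   10.]
timer [703.  42.  64.]
beaker [ 750. -189.  100.]
red [(np.int32(9088), array([383.9, 337.4]), array([385.1, 341.9,  89.8, 119.6,  74.2])), (np.int32(1649), array([166.7, 150.2]), array([166.6, 152.3,  97.8,  43.7,  56. ])), (np.int32(1421), array([482.4, 377.5]), array([480.4, 377.4,  32.3, 110.2,  27.6])), (np.int32(177), array([351.2, 415.5]), array([352., 414.,  10.,  26.,  90.])), (np.int32(45), array([158.7, 171. ]), array([157.8, 171. ,   6.2,  14.6,  74.1])), (np.int32(42), array([374.5, 254.9]), array([374.5, 254.9,   9.4,   4.4,  36.9])), (np.int32(40), array([309.9, 216.1]), array([309.9, 216.2,   8. ,   4.9,  26.6])), (np.int32(32), array([299.7, 209.4]), array([299.9, 209.2,   7.2,   4.9,  26.6]))]
blue [(np.int32(868), array([408.3,  60. ]), array([408.3,  60. ,  40. ,  22.3,  81.1])), (np.int32(114), array([172.8, 243.7]), array([173.5, 244. ,   4. ,  25. ,  90. ])), (np.int32(95), array([180.5, 274.4]), array([180.5, 274.5,  23. ,   3. ,  90. ])), (np.int32(21), array([335. ,  91.4]), array([335. ,  91.5,   5. ,   4. ,  90. ]))]
green [(np.int32(1727), array([246. , 242.6]), array([246. , 242.6,  45.3,  38.2,  87.1])), (np.int32(18), array([298.1, 111.1]), array([298., 111.,   4.,   4.,  90.])), (np.int32(17), array([284.5, 123.4]), array([284.5, 123. ,   4. ,   3. ,  90. ])), (np.int32(16), array([308.5, 116.5]), array([308.5, 116.5,   3. ,   3. ,  90. ]))]
325.19226210127806 281.44210287916894 210.9545596508668 [[0.411, -0.912, -0.001], [-0.869, -0.392, 0.303], [-0.277, -0.124, -0.953]] [ 327.67102098 -538.37181758  373.12310327]
```

View pics/w0.png

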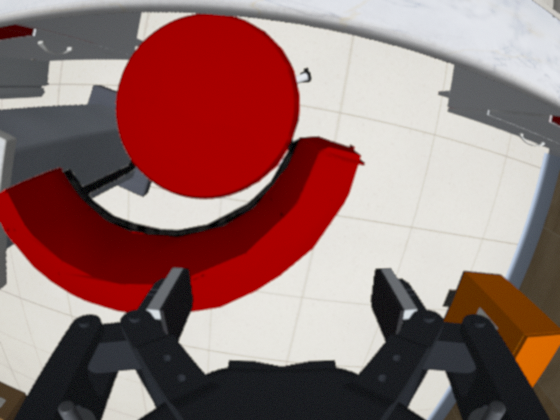

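```bash
cat > plan.py <<'E'
# plan.py x y z yaw_deg [pitch tilt unused]: row from the stored commanded pose; stores the result of the rounded row
import sys,json,os,numpy as np
from scipy.spatial.transform import Rotation as Ro
F='cmd.json'
c=json.load(open(F)) if os.path.exists(F) else [256.435,-569.968,404.713,np.degrees(.423)]
for a in sys.argv[1:]:
    t=[c[i] if v=='_' else float(v) for i,v in enumerate(a.split(','))]
    R=Ro.from_euler('xyz',[180,0,c[3]],degrees=True).as_matrix()
    s=np.round(R.T@(np.array(t[:3])-c[:3]),1); w=round(-(t[3]-c[3]),1)
    print([*s.tolist(),0,0,w], 'rows>=',np.ceil(max(np.linalg.norm(s)/50,abs(w)/8.59)))
    p=np.array(c[:3])+R@s; c=[*p.tolist(),c[3]-w]
json.dump(c,open(F,'w'))
E
python3 plan.py 600,-150,450,94
```

```text
[485.7, -241.9, -45.3, 0, 0, np.float64(-69.8)] rows>= 11.0
```

```bash
rm cmd.json; python3 plan.py 460,-310,450,90 600,-150,450,158 600,-150,450,220
```

```text
[292.3, -153.5, -45.3, 0, 0, np.float64(-65.8)] rows>= 8.0
[159.9, 140.1, 0.0, 0, 0, np.float64(-68.0)] rows>= 8.0
[-0.0, 0.0, 0.0, 0, 0, np.float64(-62.0)] rows>= 8.0
```

Request:
{"method": "send_rows", "body": {"moves": [[[292.3,-153.5,-45.3,0,0,-65.8],[292.3,-153.5,-45.3,0,0,-65.8],[292.3,-153.5,-45.3,0,0,-65.8],[292.3,-153.5,-45.3,0,0,-65.8],[292.3,-153.5,-45.3,0,0,-65.8],[292.3,-153.5,-45.3,0,0,-65.8],[292.3,-153.5,-45.3,0,0,-65.8],[292.3,-153.5,-45.3,0,0,-65.8]]]}}

```text
time_s: 2.3
tool_pos: [462.1, -306.9, 451.2]
ee_rot: [3.139, 0.0, 1.582]
ft_force: [-0.2, -0.6, 0.8]
gripper_width: 0.999
gripper_force: 0.0
```

Request:
{"method": "send_rows", "body": {"moves": [[[159.9,140.1,0,0,0,-68],[159.9,140.1,0,0,0,-68],[159.9,140.1,0,0,0,-68],[159.9,140.1,0,0,0,-68],[159.9,140.1,0,0,0,-68],[159.9,140.1,0,0,0,-68],[159.9,140.1,0,0,0,-68],[159.9,140.1,0,0,0,-68]]]}}

```text
time_s: 3.1
tool_pos: [600.3, -149.7, 449.9]
ee_rot: [-3.142, -0.0, 2.765]
ft_force: [-0.1, 0.1, -0.1]
gripper_width: 1.002
gripper_force: 0.0
```

Run:
```python
from h import *
print(manip.get_state()['tool_pos'],manip.get_state()['ee_rot'])
w=grab_frame('wrist');save(w,'w1.png')
for c in('red','green'):
    print(c,[(a,p,np.round(np.r_[r[0],r[1],r[2]],1)) for a,p,r in blobs(w,c,40)[:8]])
```

```text
[ 600.29473825 -149.6638571   449.90087774] [-3.14150882e+00 -1.14243258e-04  2.76474309e+00]
red [(np.int32(6623), array([120.3,  39.7]), array([121.5,  30.3,  66.8, 160.7,  47. ])), (np.int32(1951), array([535. , 179.2]), array([533.7, 169.4,  69.1,  86.2,  28.1])), (np.int32(530), array([314.8, 181.2]), array([315.2, 181.4,  50. ,  13.7,  11.7])), (np.int32(223), array([128.7, 153.1]), array([128.9, 153.1,  22.6,  11.2,   4.4])), (np.int32(110), array([104.7, 150.4]), array([105. , 150.5,  14. ,   9. ,   0. ])), (np.int32(48), array([281.2, 321.1]), array([281.5, 321. ,   7. ,   6. ,   0. ]))]
green [(np.int32(6871), array([400.2,  75.7]), array([400.4,  74.8,  96.8,  73.9,  67.1])), (np.int32(49), array([423. , 258.3]), array([422.8, 258.3,  11.3,   4.9,  45. ]))]
```

Request:
{"method": "send_rows", "body": {"moves": [[[0,0,0,0,0,-62],[0,0,0,0,0,-62],[0,0,0,0,0,-62],[0,0,0,0,0,-62],[0,0,0,0,0,-62],[0,0,0,0,0,-62],[0,0,0,0,0,-62],[0,0,0,0,0,-62]]]}}

```text
time_s: 3.95
tool_pos: [600.0, -150.1, 450.0]
ee_rot: [3.142, -0.0, -2.442]
ft_force: [-1.1, -0.2, -0.1]
gripper_width: 0.995
gripper_force: 0.0
```

View pics/w1.png

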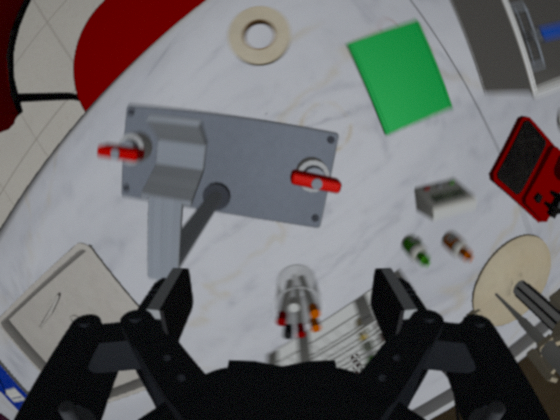

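Run:
```python
from h import *
print(manip.get_state()['tool_pos'],manip.get_state()['ee_rot'])
w=grab_frame('wrist');save(w,'w2.png')
for c in('red','green'):
    print(c,[(a,p,np.round(np.r_[r[0],r[1],r[2]],1)) for a,p,r in blobs(w,c,40)[:8]])
```

```text
[ 599.99954183 -150.13157237  450.02037305] [ 3.14157378e+00 -4.43936331e-06 -2.44236382e+00]
red [(np.int32(343), array([372.8,   5.5]), array([367.5,   8. ,  16. ,  37. ,  90. ])), (np.int32(275), array([234.8,  25.6]), array([234.7,  25.3,  23.9,  13.2,  69. ])), (np.int32(259), array([294.4, 199.3]), array([294.4, 199.9,  23.5,  12.6,  77. ])), (np.int32(171), array([302.1, 226. ]), array([301.9, 225.6,  17.7,  10.7,  76. ])), (np.int32(134), array([371.6, 349. ]), array([371.3, 348.8,   9.3,  31.1,  34.4])), (np.int32(95), array([227. ,   3.5]), array([227.4,   3.5,   9.4,  12. ,  78.7])), (np.int32(69), array([155.7, 254.6]), array([155.9, 254.6,   9.9,   7.8,  76. ])), (np.int32(49), array([421.7, 395.6]), array([421.2, 396. ,  12.1,   9.5,  41.2]))]
green [(np.int32(5487), array([411.3, 225.6]), array([412.1, 225.6,  63.6,  90.9,  40.2])), (np.int32(76), array([278.3, 331.9]), array([278.5, 332. ,  14. ,   7. ,  90. ])), (np.int32(73), array([211.8, 367.4]), array([211.2, 367.2,   7.4,  13.2,  59. ]))]
```

View pics/w2.png

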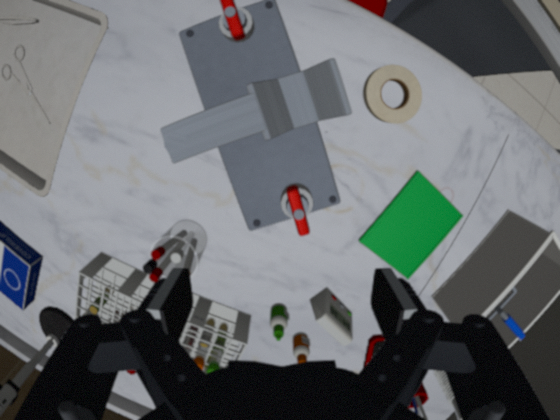

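```bash
cat >> h.py <<'E'
import pickle
def grab(n,fn=None):
    f=grab_frame(n)
    f={k:(np.array(v) if k!='shot' else v) for k,v in f.items()}
    if fn: save(f,fn+'.png'); pickle.dump(f,open('pics/'+fn+'.pkl','wb'))
    return f
def toolT(p,yaw): 
    return Ro.from_euler('xyz',[np.pi,0,yaw]).as_matrix(),np.array(p)
def sub(f,pts,w=4):
    g=cv2.cvtColor(f['img'],cv2.COLOR_RGB2GRAY)
    return cv2.cornerSubPix(g,np.array(pts,np.float32).reshape(-1,1,2),(w,w),(-1,-1),(3,30,.01)).reshape(-1,2)
E
python3 - <<'E'
from h import *
w2=grab('wrist','w2b')
# camera in tool
Rt,pt=toolT([600,-150.13,450.02],-2.44236)
Rc=w2['R']@Rt; tc=w2['R']@pt+w2['t']; print('cam in tool',np.round(Rc,3).tolist(),np.round(-Rc.T@tc,1))
R1,p1=toolT([600.29,-149.66,449.9],2.76474)
w1=dict(w2); w1['R']=Rc@R1.T; w1['t']=tc-w1['R']@p1
w1['img']=cv2.cvtColor(cv2.imread('pics/w1.png'),cv2.COLOR_BGR2RGB); pickle.dump(w1,open('pics/w1.pkl','wb'))
M=np.array([[-55,-142,12],[-55,142,12],[75,142,12],[75,-142,12]],float)
obs=[(w1,0,(128,105)),(w1,1,(338,131)),(w1,2,(320,226)),(w1,3,(122,194)),(w2,0,(275,0)),(w2,1,(340,200)),(w2,2,(247,229)),(w2,3,(180,33))]
P=[(f,i,sub(f,[p])[0] if p[1]>0 else np.array(p,float)) for f,i,p in obs]
print([(i,np.round(p,1)) for f,i,p in P])
def w(x,m): c,s=np.cos(x[2]),np.sin(x[2]); return np.array([x[0]+c*m[0]-s*m[1],x[1]+s*m[0]+c*m[1],m[2]])
r=least_squares(lambda x:np.concatenate([proj(f,w(x,M[i]),'wrist')-p for f,i,p in P]),[560,-215,-.55],loss='soft_l1')
print(r.x,np.round(r.fun.reshape(-1,2),1).tolist())
print('seat',w(r.x,[-30,0,200]),'tri bolt caps:')
for n,a,b in(('L',(316.5,183),(298,214)),('R',(124,152),(232,13))):
    X,e=tri([ray(w1,a,'wrist'),ray(w2,b,'wrist')]);print(n,np.round(X,1),np.round(e,1))
for f in(w1,w2):
  hsv=cv2.cvtColor(f['img'],cv2.COLOR_RGB2HSV);m=cv2.inRange(hsv,(170,120,70),(180,255,255))|cv2.inRange(hsv,(0,150,70),(6,255,255))
  for X in([612,-116,82],[490,-307,82]):
    u=proj(f,np.array(X,float),'wrist'); yy,xx=np.nonzero(m); k=np.hypot(xx-u[0],yy-u[1])<32
    if k.sum()<20: print('none',u);continue
    (c,sz,a)=cv2.minAreaRect(np.c_[xx,yy][k].astype(np.float32)); bx=cv2.boxPoints((c,sz,a))
    d=[np.linalg.norm(bx[1]-bx[0]),np.linalg.norm(bx[2]-bx[1])]; e=(bx[0]+bx[3],bx[1]+bx[2]) if d[0]>d[1] else (bx[0]+bx[1],bx[2]+bx[3])
    A,B=[atz(f,q/2,'wrist',80) for q in e]; v=B-A; print(np.round(u),'ctr',np.round((A+B)/2,1),'len',round(np.linalg.norm(v)),'ang',round(np.degrees(np.arctan2(v[1],v[0]))%180,1))
E
```

```text
cam in tool [[-0.0, 1.0, -0.001], [-0.953, -0.0, -0.304], [-0.304, 0.001, 0.953]] [77.6 -0.4 31.6]
[(0, array([126.9, 106.7], dtype=float32)), (1, array([337.6, 132.9], dtype=float32)), (2, array([319. , 226.9], dtype=float32)), (3, array([121.3, 190.9], dtype=float32)), (0, array([275.,   0.])), (1, array([339.4, 202.2], dtype=float32)), (2, array([248.5, 230.1], dtype=float32)), (3, array([178.8,  31.5], dtype=float32))]
[ 551.98585389 -212.07714723   -0.55675368] [[-0.8, -6.2], [2.8, 0.0], [0.1, 2.0], [-2.4, 2.9], [-0.1, -5.1], [2.6, 1.1], [0.4, 1.9], [-1.4, -1.5]]
seat [ 526.51660264 -196.22415884  200.        ] tri bolt caps:
L [ 613.9 -114.5   79. ] [0.6 0.6]
R [ 492.5 -313.6   57.8] [3.6 3.6]
[315. 183.] ctr [ 611.  -114.9   80. ] len 54 ang 56.9
[116. 148.] ctr [ 495.8 -306.    80. ] len 60 ang 61.0
[299. 212.] ctr [ 613.  -116.6   80. ] len 55 ang 53.8
[234.  11.] ctr [ 495.7 -304.3   80. ] len 47 ang 58.6
```

```bash
python3 plan.py 494,-306,330,239
```

```text
[181.5, -51.3, 120.0, 0, 0, -19.0] rows>= 5.0
```

Request:
{"method": "send_rows", "body": {"moves": [[[181.5,-51.3,0,0,0,-19],[181.5,-51.3,0,0,0,-19],[181.5,-51.3,0,0,0,-19],[181.5,-51.3,40,0,0,-19],[181.5,-51.3,80,0,0,-19],[181.5,-51.3,120,0,0,-19],[181.5,-51.3,120,0,0,-19],[181.5,-51.3,120,0,0,-19]]]}}

```text
time_s: 4.85
tool_pos: [494.0, -306.0, 330.1]
ee_rot: [3.14, 0.0, -2.113]
ft_force: [1.1, 0.2, 0.5]
gripper_width: 1.006
gripper_force: 0.0
```

```bash
cat >> h.py <<'E'
def bar(f,X,rad=60,z=80):
    hsv=cv2.cvtColor(f['img'],cv2.COLOR_RGB2HSV);m=cv2.inRange(hsv,(170,120,70),(180,255,255))|cv2.inRange(hsv,(0,150,70),(6,255,255))
    u=proj(f,np.array(X,float),'wrist'); yy,xx=np.nonzero(m); k=np.hypot(xx-u[0],yy-u[1])<rad
    (c,sz,a)=cv2.minAreaRect(np.c_[xx,yy][k].astype(np.float32)); bx=cv2.boxPoints((c,sz,a))
    d=[np.linalg.norm(bx[1]-bx[0]),np.linalg.norm(bx[2]-bx[1])]; e=(bx[0]+bx[3],bx[1]+bx[2]) if d[0]>d[1] else (bx[0]+bx[1],bx[2]+bx[3])
    A,B=[atz(f,q/2,'wrist',z) for q in e]; v=B-A; print(np.round(u),np.round(c),'ctr',np.round((A+B)/2,1),'len',round(np.linalg.norm(v)),'ang',round(np.degrees(np.arctan2(v[1],v[0]))%180,1))
E
python3 - <<'E'
from h import *
print(manip.get_state()['tool_pos'],manip.get_state()['ee_rot'])
w=grab('wrist','w3'); bar(w,[494,-306,80])
E
```

```text
[ 493.96561009 -306.01184115  330.08870193] [ 3.14013906e+00  2.09367229e-04 -2.11270822e+00]
[281. 222.] [280. 211.] ctr [ 491.2 -312.3   80. ] len 57 ang 57.8
```

View pics/w3.png

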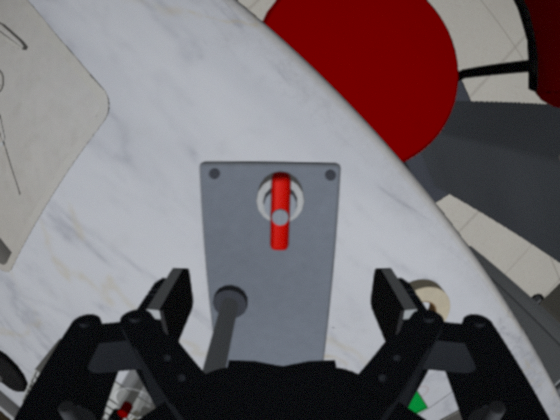

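Run:
```python
from h import *
w1,w2,w3=[pickle.load(open('pics/%s.pkl'%n,'rb')) for n in('w1','w2b','w3')]
for z in(82,86): print(np.round(atz(w3,(280,217),'wrist',z),1), np.round(atz(w1,(317,184),'wrist',z),1),np.round(atz(w2,(298,214),'wrist',z),1))
c=sub(w3,[(202,163),(339,163)]);print(c,[np.round(atz(w3,p,'wrist',12),1) for p in c])
def cap(f,u,r=14):
    h=cv2.cvtColor(f['img'],cv2.COLOR_RGB2HSV);yy,xx=np.nonzero(h[...,1]<110);k=np.hypot(xx-u[0],yy-u[1])<7
    return xx[k].mean(),yy[k].mean()
print(cap(w3,(280,217)),cap(w1,(317,184)),cap(w2,(298,214)))
```

```text
[ 492.6 -310.    82. ] [ 613.7 -114.5   82. ] [ 613.9 -115.1   82. ]
[ 491.9 -311.2   86. ] [ 612.7 -114.6   86. ] [ 613.  -116.1   86. ]
[[200.2323  162.58644]
 [339.45026 164.3405 ]] [array([ 540.2, -371.5,   12. ]), array([ 433.5, -304.9,   12. ])]
(np.float64(280.0), np.float64(217.0)) (np.float64(316.3818181818182), np.float64(184.27272727272728)) (np.float64(298.03809523809525), np.float64(214.21904761904761))
```

```bash
python3 plan.py 492.5,-310,227,238.1
```

```text
[4.2, -0.7, 103.0, 0, 0, 0.9] rows>= 3.0
```

Request:
{"method": "send_rows", "body": {"moves": [[[4.2,-0.7,20,0,0,0.9],[4.2,-0.7,50,0,0,0.9],[4.2,-0.7,80,0,0,0.9],[4.2,-0.7,100,0,0,0.9],[4.2,-0.7,103,0,0,0.9]]]}}

```text
time_s: 5.4
tool_pos: [493.2, -309.9, 227.4]
ee_rot: [-3.141, -0.0, -2.127]
ft_force: [0.1, 0.7, -0.1]
gripper_width: 0.998
gripper_force: 0.0
```

Request:
{"method": "send_rows", "body": {"moves": [[[0,0,0,0,0,0],[0,0,0,0,0,0],[0,0,0,0,0,0],[0,0,0,0,0,0],[0,0,0,0,0,0],[0,0,0,0,0,0],[0,0,0,0,0,0]]], "hand": 5, "grip_force": 40}}

```text
time_s: 6.1
tool_pos: [492.2, -310.0, 228.8]
ee_rot: [3.141, -0.0, -2.128]
ft_force: [-4.4, 2.6, 10.8]
gripper_width: 0.155
gripper_force: 44.1
```

Request:
{"method": "send_rows", "body": {"moves": [[[0,0,-2,0,0,7],[0,0,-2,0,0,14],[0,0,-2,0,0,21],[0,0,-2,0,0,28],[0,0,-2,0,0,35],[0,0,-2,0,0,42],[0,0,-2,0,0,49]]]}}

```text
time_s: 6.8
tool_pos: [492.2, -310.0, 228.9]
ee_rot: [-3.142, -0.001, -2.987]
ft_force: [-0.6, -0.2, -1.9]
gripper_width: 0.154
gripper_force: 41.7
```

Run:
```python
from h import *
s=manip.get_state();print(s['ee_rot'],s['tool_pos'],s['wrist_torque'],s['ft_force'],s['joints'])
```

```text
[-3.14151252e+00 -8.53092327e-04 -2.98714494e+00] [ 492.20725121 -310.037072    228.88115915] [-0.18585211  0.08339132  0.11177117] [-0.60310359 -0.18877363 -1.87683755] [-6.73077631e-01  3.48771634e-01 -3.28815132e-01  8.93727851e-01
 -6.82322126e-04 -8.27525200e-01]
```

Request:
{"method": "send_rows", "body": {"moves": [[[0,0,0,0,0,7],[0,0,0,0,0,14],[0,0,0,0,0,21],[0,0,0,0,0,27],[0,0,0,0,0,31],[0,0,0,0,0,34],[0,0,0,0,0,36],[0,0,0,0,0,36]]]}}

```text
time_s: 7.6
tool_pos: [492.1, -310.0, 228.9]
ee_rot: [-3.14, -0.001, 2.676]
ft_force: [-1.8, -1.5, -0.8]
gripper_width: 0.154
gripper_force: 59.6
```

Run:
```python
from h import *
s=manip.get_state();print(s['ee_rot'],s['tool_pos'],s['wrist_torque'],s['ft_force'],s['joints'])
```

```text
[-3.14033036e+00 -1.12075061e-03  2.67645499e+00] [ 492.14720678 -309.95754875  228.93255043] [-0.20363766  0.4077411   1.48990933] [-1.75104676 -1.52459461 -0.84145411] [-0.67287505  0.34869204 -0.32880178  0.89413882 -0.00146631 -0.20773748]
```

Request:
{"method": "send_rows", "body": {"moves": [[[0,0,0,0,0,-2],[0,0,0,0,0,-2],[0,0,0,0,0,-2],[0,0,0,0,0,-2],[0,0,0,0,0,-2],[0,0,-40,0,0,-2],[0,0,-90,0,0,-2],[0,0,-120,0,0,-2]]], "hand": 85}}

```text
time_s: 8.4
tool_pos: [493.1, -310.5, 352.6]
ee_rot: [-3.141, 0.004, 2.707]
ft_force: [-0.1, -0.8, 0.7]
gripper_width: 0.995
gripper_force: 0.0
```

```bash
echo '[492.5,-310,349,155.1]'>cmd.json
python3 - <<'E'
from h import *
s=manip.get_state();print(s['ee_rot'],s['tool_pos'])
w=grab('wrist','w4'); bar(w,[492.5,-310,80])
E
python3 plan.py 560,-230,400,105 613.8,-115.1,335,57.5
```

```text
[-3.14071886  0.00403996  2.70706795] [ 493.10847728 -310.53051333  352.56360558]
[282. 209.] [281. 206.] ctr [ 490.7 -309.6   80. ] len 57 ang 156.4
[-27.5, 101.0, -51.0, 0, 0, 50.1] rows>= 6.0
[97.0, 81.7, 65.0, 0, 0, 47.5] rows>= 6.0
```

```bash
echo '[492.5,-310,349,155.1]'>cmd.json; python3 plan.py 492.5,-310,450,138 613.8,-115.1,450,72 613.8,-115.1,335,57.5
```

```text
[0.0, 0.0, -101.0, 0, 0, 17.1] rows>= 3.0
[40.3, 226.0, 0.0, 0, 0, 66.0] rows>= 8.0
[-0.0, 0.0, 115.0, 0, 0, 14.5] rows>= 3.0
```

Request:
{"method": "send_rows", "body": {"moves": [[[0,0,-101,0,0,17.1],[0,0,-101,0,0,17.1],[0,0,-101,0,0,17.1]]]}}

```text
time_s: 8.75
tool_pos: [494.0, -311.2, 458.3]
ee_rot: [3.141, 0.015, 2.407]
ft_force: [0.1, -1.1, 1.5]
gripper_width: 1.0
gripper_force: 0.0
```

Request:
{"method": "send_rows", "body": {"moves": [[[40.3,226,0,0,0,66],[40.3,226,0,0,0,66],[40.3,226,0,0,0,66],[40.3,226,0,0,0,66],[40.3,226,0,0,0,66],[40.3,226,0,0,0,66],[40.3,226,0,0,0,66],[40.3,226,0,0,0,66]]]}}

```text
time_s: 9.55
tool_pos: [613.9, -114.3, 449.0]
ee_rot: [-3.141, 0.0, 1.253]
ft_force: [0.1, 0.7, 0.2]
gripper_width: 0.999
gripper_force: 0.0
```

Request:
{"method": "send_rows", "body": {"moves": [[[0,0,40,0,0,14.5],[0,0,80,0,0,14.5],[0,0,115,0,0,14.5],[0,0,115,0,0,14.5],[0,0,115,0,0,14.5]]]}}

```text
time_s: 10.05
tool_pos: [613.4, -115.0, 334.5]
ee_rot: [-3.14, 0.0, 1.004]
ft_force: [-1.1, -0.6, 0.7]
gripper_width: 0.995
gripper_force: 0.0
```

Run:
```python
from h import *
s=manip.get_state();print(s['ee_rot'],s['tool_pos'],s['joints'])
w=grab('wrist','w5'); bar(w,[613.8,-115,80])
h=cv2.cvtColor(w['img'],cv2.COLOR_RGB2HSV);u=proj(w,np.array([613.8,-115,82.]),'wrist')
yy,xx=np.nonzero(h[...,1]<110);k=np.hypot(xx-u[0],yy-u[1])<11;print(u,xx[k].mean(),yy[k].mean(),k.sum(),atz(w,(xx[k].mean(),yy[k].mean()),'wrist',82))
```

```text
[-3.13969280e+00  4.93126657e-04  1.00436551e+00] [ 613.42739072 -115.02217581  334.48676322] [-2.88894577e-01  3.18596114e-01 -1.21682258e-01  1.13248021e+00
  4.62782868e-05  1.84833299e+00]
[282. 219.] [284. 214.] ctr [ 616.4 -113.    80. ] len 58 ang 57.7
[281.96702163 220.33169167] 281.91153846153844 220.1346153846154 260 [ 613.84676113 -114.85173602   82.        ]
```

Request:
{"method": "send_rows", "body": {"moves": [[[0,0,30,0,0,0],[0,0,60,0,0,0],[0,0,90,0,0,0],[0,0,105,0,0,0],[0,0,106,0,0,0],[0,0,106,0,0,0]]]}}

```text
time_s: 10.7
tool_pos: [614.7, -115.4, 230.8]
ee_rot: [3.139, -0.001, 1.004]
ft_force: [0.2, -0.3, 0.7]
gripper_width: 0.996
gripper_force: 0.0
```

Request:
{"method": "send_rows", "body": {"moves": [[[0,0,0,0,0,0],[0,0,0,0,0,0],[0,0,0,0,0,0],[0,0,0,0,0,0],[0,0,0,0,0,0],[0,0,0,0,0,0],[0,0,0,0,0,0]]], "hand": 5}}

```text
time_s: 11.4
tool_pos: [613.6, -115.0, 229.5]
ee_rot: [-3.141, -0.0, 1.004]
ft_force: [-2.4, 0.5, 5.0]
gripper_width: 0.155
gripper_force: 39.9
```

Request:
{"method": "send_rows", "body": {"moves": [[[0,0,0,0,0,8],[0,0,0,0,0,16],[0,0,0,0,0,24],[0,0,0,0,0,32],[0,0,0,0,0,40],[0,0,0,0,0,48],[0,0,0,0,0,56],[0,0,0,0,0,64]]]}}

```text
time_s: 12.2
tool_pos: [613.5, -114.9, 229.4]
ee_rot: [-3.141, 0.0, -0.118]
ft_force: [-2.2, 1.3, 5.5]
gripper_width: 0.151
gripper_force: 39.6
```

Request:
{"method": "send_rows", "body": {"moves": [[[0,0,0,0,0,0],[0,0,0,0,0,0],[0,0,0,0,0,0],[0,0,-30,0,0,0],[0,0,-60,0,0,0],[0,0,-60,0,0,-8],[0,0,-60,0,0,-16],[0,0,-60,0,0,-24]]], "hand": 85}}

```text
time_s: 13.0
tool_pos: [613.8, -115.2, 289.3]
ee_rot: [3.141, -0.001, 0.313]
ft_force: [-0.2, -1.6, -0.4]
gripper_width: 0.993
gripper_force: 0.0
```

Request:
{"method": "send_rows", "body": {"moves": [[[0,0,0,0,0,-68],[0,0,0,0,0,-68],[0,0,0,0,0,-68],[0,0,0,0,0,-68],[0,0,0,0,0,-68],[0,0,0,0,0,-68],[0,0,0,0,0,-68],[0,0,0,0,0,-68]]]}}

```text
time_s: 13.8
tool_pos: [613.7, -115.2, 288.7]
ee_rot: [-3.141, 0.0, 1.5]
ft_force: [-0.2, -0.2, -0.1]
gripper_width: 0.994
gripper_force: 0.0
```

Request:
{"method": "send_rows", "body": {"moves": [[[0,0,0,0,0,-68],[0,0,0,0,0,-68],[0,0,0,0,0,-68],[0,0,0,0,0,-68],[0,0,0,0,0,-68],[0,0,0,0,0,-68],[0,0,0,0,0,-68],[0,0,0,0,0,-68]]]}}

```text
time_s: 14.6
tool_pos: [613.7, -115.1, 288.7]
ee_rot: [-3.142, -0.0, 2.687]
ft_force: [0.4, 0.3, 0.5]
gripper_width: 0.997
gripper_force: 0.0
```

Request:
{"method": "send_rows", "body": {"moves": [[[0,0,0,0,0,-8],[0,0,0,0,0,-16],[0,0,0,0,0,-20],[0,0,20,0,0,-20],[0,0,40,0,0,-20],[0,0,60,0,0,-20],[0,0,60,0,0,-20]]]}}

```text
time_s: 15.3
tool_pos: [611.9, -114.6, 225.7]
ee_rot: [3.141, -0.006, 3.03]
ft_force: [-0.9, 0.5, -0.6]
gripper_width: 0.997
gripper_force: 0.0
```

Run:
```python
from h import *
s=manip.get_state();print(s['ee_rot'],s['tool_pos'],s['joints'])
w=grab('wrist','w6'); bar(w,[613.8,-115,80])
```

```text
[ 3.14052609 -0.00646343  3.02965142] [ 611.88771334 -114.63461782  225.68656027] [-2.88977398e-01  4.16643483e-01 -2.33864176e-01  9.26838909e-01
 -8.83908594e-05 -1.77032428e-01]
[281. 310.] [282. 302.] ctr [ 612.6 -114.4   80. ] len 54 ang 173.7
```

Grip and turn the last ~16° plus overshoot.

Request:
{"method": "send_rows", "body": {"moves": [[[0,0,0,0,0,0],[0,0,0,0,0,0],[0,0,0,0,0,0],[0,0,0,0,0,0],[0,0,0,0,0,0],[0,0,0,0,0,0],[0,0,0,0,0,0]]], "hand": 5}}

```text
time_s: 16.05
tool_pos: [613.9, -115.0, 229.7]
ee_rot: [3.141, 0.001, 3.029]
ft_force: [-1.3, 0.6, 3.8]
gripper_width: 0.152
gripper_force: 40.2
```

Request:
{"method": "send_rows", "body": {"moves": [[[0,0,0,0,0,6],[0,0,0,0,0,12],[0,0,0,0,0,16],[0,0,0,0,0,19],[0,0,0,0,0,21],[0,0,0,0,0,21]]]}}

```text
time_s: 16.65
tool_pos: [614.0, -115.0, 229.8]
ee_rot: [-3.141, 0.001, 2.667]
ft_force: [-1.4, -0.2, 4.7]
gripper_width: 0.158
gripper_force: 61.9
```

Run:
```python
from h import *
s=manip.get_state();print(s['ee_rot'],s['tool_pos'],s['wrist_torque'],s['ft_force'])
```

```text
[-3.14123132e+00  1.18311066e-03  2.66710187e+00] [ 614.01355418 -114.97976435  229.77364065] [0.03138441 0.16680585 1.56126507] [-1.38212429 -0.15847296  4.66927325]
```

Request:
{"method": "send_rows", "body": {"moves": [[[0,0,0,0,0,-2],[0,0,0,0,0,-2],[0,0,0,0,0,-2],[0,0,0,0,0,-2],[0,0,-40,0,0,-2],[0,0,-90,0,0,-2],[0,0,-120,0,0,-2],[0,0,-120,0,0,-2]]], "hand": 85}}

```text
time_s: 17.45
tool_pos: [615.8, -115.8, 355.3]
ee_rot: [3.14, 0.011, 2.696]
ft_force: [0.7, 0.2, -0.4]
gripper_width: 0.998
gripper_force: 0.0
```

Run:
```python
from h import *
s=manip.get_state();print(s['ee_rot'],s['tool_pos'])
w=grab('wrist','w7'); bar(w,[613.8,-115,80])
f=grab('top','top1')
```

```text
[3.13990474 0.0112133  2.69646857] [ 615.83172553 -115.76969569  355.3266996 ]
[280. 204.] [280. 201.] ctr [ 611.8 -114.1   80. ] len 55 ang 157.0
```

```bash
echo '[613.8,-115,349,154.5]'>cmd.json; python3 plan.py 570,0,430,214 510,140,430,270
```

```text
[89.0, 84.9, -81.0, 0, 0, -59.5] rows>= 7.0
[-28.6, 149.7, 0.0, 0, 0, -56.0] rows>= 7.0
```

Request:
{"method": "send_rows", "body": {"moves": [[[89,84.9,-81,0,0,-59.5],[89,84.9,-81,0,0,-59.5],[89,84.9,-81,0,0,-59.5],[89,84.9,-81,0,0,-59.5],[89,84.9,-81,0,0,-59.5],[89,84.9,-81,0,0,-59.5],[89,84.9,-81,0,0,-59.5]]], "hand": 50}}

```text
time_s: 18.25
tool_pos: [569.2, 0.1, 427.5]
ee_rot: [3.139, -0.003, -2.542]
ft_force: [-0.1, 0.4, 0.3]
gripper_width: 0.585
gripper_force: 0.0
```

Request:
{"method": "send_rows", "body": {"moves": [[[-28.6,149.7,0,0,0,-56],[-28.6,149.7,0,0,0,-56],[-28.6,149.7,0,0,0,-56],[-28.6,149.7,0,0,0,-56],[-28.6,149.7,0,0,0,-56],[-28.6,149.7,0,0,0,-56],[-28.6,149.7,0,0,0,-56],[-28.6,149.7,0,0,0,-56]]]}}

```text
time_s: 19.05
tool_pos: [509.2, 139.9, 427.7]
ee_rot: [3.137, -0.001, -1.571]
ft_force: [0.2, 0.0, 0.1]
gripper_width: 0.582
gripper_force: 0.0
```

Run:
```python
from h import *
s=manip.get_state();print(s['ee_rot'],s['tool_pos'],s['joints'])
w=grab('wrist','w8')
for c in('blue','green'):
    print(c,[(a,p,np.round(np.r_[r[0],r[1],r[2]],1)) for a,p,r in blobs(w,c,60)[:8]])
```

```text
[ 3.13740630e+00 -6.07302822e-04 -1.57061096e+00] [509.15525152 139.89529443 427.74770862] [ 1.45682047e-01  9.43724153e-02 -1.98560173e-01  1.28209391e+00
  6.07089938e-06 -1.42529839e+00]
blue [(np.int32(801), array([255.3, 284.2]), array([255.2, 284.2,  62. ,  13.5,  87.1])), (np.int32(696), array([326.3, 247. ]), array([326.5, 246.5,  55. ,  13. ,  -0. ]))]
green [(np.int32(9355), array([255.6,  98.8]), array([255.6,  98.7,  88.6, 107.3,  87. ])), (np.int32(123), array([63.1, 62.1]), array([62.7, 62.3, 16. ,  9.9, 14. ]))]
```

View pics/w8.png

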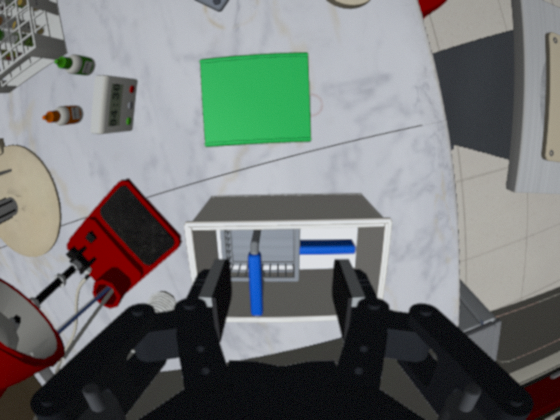

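Run:
```python
from h import *
w=pickle.load(open('pics/w8.pkl','rb')); t=pickle.load(open('pics/top1.pkl','rb'))
A=np.array([p for p in sub(w,[(188,219),(389,220)],5)]);print(A,[np.round(atz(w,p,'wrist',115),1) for p in A])
print('handle',np.round(atz(w,(255.3,284.2),'wrist',133),1),[np.round(atz(w,p,'wrist',135),1) for p in((257,252),(256,315.5))])
print('grip',np.round(atz(w,(326.4,246.7),'wrist',53),1),[np.round(atz(w,p,'wrist',53),1) for p in((299,247),(354,247))])
print('wall',[np.round(atz(w,(310,348),'wrist',z),0) for z in(0,200)])
G=sub(w,[(201,59),(308,53),(310,140),(206,146)],5);print(G,[np.round(atz(w,p,'wrist',6),1) for p in G])
b=blobs(t,'blue',20);print([(a,p) for a,p,_ in b[:5]])
for n,u,v in(('handle',(255.3,284.2),(172.8,243.7)),('grip',(326.4,246.7),(180.5,274.4))):
    print(n,tri([ray(w,u,'wrist'),ray(t,v,'top')]))
```

```text
[[190.85593 222.16803]
 [389.85928 218.50948]] [array([593.4, 162.5, 115. ]), array([404.9, 159.1, 115. ])]
handle [532.5 217.6 133. ] [array([529.8, 183.2, 135. ]), array([533. , 252.5, 135. ])]
grip [455.6 214.8  53. ] [array([487.5, 214.9,  53. ]), array([422.5, 215.7,  53. ])]
wall [array([462., 417.,  -0.]), array([486., 238., 200.])]
[[198.79936   59.251797]
 [307.36725   51.764164]
 [310.55215  141.34506 ]
 [204.31326  146.74834 ]] [array([606.5,  -4.1,   6. ]), array([477.3, -10. ,   6. ]), array([472.8,  98.6,   6. ]), array([601.8, 104. ,   6. ])]
[(np.int32(871), array([408.3,  60. ])), (np.int32(114), array([172.8, 243.7])), (np.int32(95), array([180.5, 274.4])), (np.int32(23), array([335. ,  91.7]))]
handle (array([534.00570752, 225.52626967, 119.4592976 ]), [np.float64(0.2791045560561348), np.float64(0.27910455605606627)])
grip (array([454.22809727, 220.50878228,  41.02441362]), [np.float64(0.6281410898793051), np.float64(0.6281410898793915)])
```

```bash
echo '[510,140,430,270]'>cmd.json; python3 plan.py 532,217.7,365,270
```

```text
[-77.7, -22.0, 65.0, 0, 0, -0.0] rows>= 3.0
```

Request:
{"method": "send_rows", "body": {"moves": [[[-77.7,-22,0,0,0,0],[-77.7,-22,30,0,0,0],[-77.7,-22,65,0,0,0],[-77.7,-22,65,0,0,0],[-77.7,-22,65,0,0,0]]]}}

```text
time_s: 19.6
tool_pos: [531.2, 217.3, 363.9]
ee_rot: [3.138, -0.001, -1.571]
ft_force: [0.1, -0.3, 0.9]
gripper_width: 0.584
gripper_force: 0.0
```

Run:
```python
from h import *
s=manip.get_state();print(s['ee_rot'],s['tool_pos'])
w=grab('wrist','w9');w8=pickle.load(open('pics/w8.pkl','rb'))
for a,p,r in blobs(w,'blue',60)[:4]:
    print(a,p,np.round(np.r_[r[0],r[1],r[2]],1),[np.round(atz(w,p,'wrist',z),1) for z in(53,133)])
b=blobs(w,'blue',60)
print([tri([ray(w8,u,'wrist'),ray(w,p,'wrist')]) for u in((255.3,284.2),(326.4,246.7)) for _,p,_ in b[:2]])
```

```text
[ 3.13808764e+00 -1.11864304e-03 -1.57148059e+00] [531.16590691 217.27789578 363.93513188]
1628 [277.3 233.4] [277.3 233.   94.2  17.6  89.2] [array([534.1, 249.9,  53. ]), array([533.4, 218.2, 133. ])]
990 [362.3 199.3] [363.  199.2  68.1  14.7   0.9] [array([456.6, 217.1,  53. ]), array([478. , 194.8, 133. ])]
261 [ 47.8 283.7] [ 49.4 282.6   3.5  91.   55.2] [array([816.8, 321.4,  53. ]), array([735.1, 269.3, 133. ])]
[(array([533.17161162, 220.1473716 , 128.42218602]), [np.float64(0.2527677572186294), np.float64(0.2527677572188304)]), (array([516.73840044, 154.01983911, 254.09811938]), [np.float64(8.84310065226319), np.float64(8.843100652263125)]), (array([523.16519475,  66.22036171, 448.47703869]), [np.float64(26.17208456875149), np.float64(26.172084568751494)]), (array([453.51960383, 220.38083653,  40.81948213]), [np.float64(0.16755794791860304), np.float64(0.16755794791856155)])]
```

View pics/w9.png

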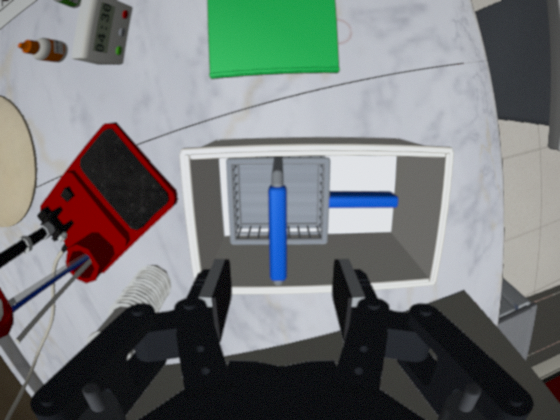

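Request:
{"method": "send_rows", "body": {"moves": [[[-2,-1.3,25,0,0,0],[-2,-1.3,50,0,0,0],[-2,-1.3,70,0,0,0],[-2,-1.3,81,0,0,0],[-2,-1.3,81,0,0,0],[-2,-1.3,81,0,0,0]]]}}

```text
time_s: 20.25
tool_pos: [533.8, 219.5, 285.6]
ee_rot: [-3.139, 0.001, -1.571]
ft_force: [0.2, 0.9, 0.2]
gripper_width: 0.589
gripper_force: 0.0
```

Request:
{"method": "send_rows", "body": {"moves": [[[0,0,0,0,0,0],[0,0,0,0,0,0],[0,0,0,0,0,0],[0,0,0,0,0,0],[0,0,0,0,0,0],[0,0,0,0,0,0],[0,0,0,0,0,0]]], "hand": 2, "grip_force": 60}}

```text
time_s: 20.95
tool_pos: [533.2, 219.8, 285.1]
ee_rot: [-3.141, 0.001, -1.57]
ft_force: [-2.2, 0.1, 6.3]
gripper_width: 0.124
gripper_force: 59.3
```

Request:
{"method": "send_rows", "body": {"moves": [[[0,0,-10,0,0,0],[0,0,-30,0,0,0],[0,0,-55,0,0,0],[0,0,-80,0,0,0],[0,0,-105,0,0,0],[0,0,-130,0,0,0],[0,0,-145,0,0,0],[0,0,-145,0,0,0]]]}}

```text
time_s: 21.75
tool_pos: [533.9, 219.8, 432.1]
ee_rot: [-3.136, 0.001, -1.57]
ft_force: [0.5, 0.1, -1.8]
gripper_width: 0.127
gripper_force: 58.7
```

Run:
```python
from h import *
s=manip.get_state();print(s['ee_rot'],s['tool_pos'],s['ft_force'])
w=grab('wrist','w10');t=grab('top','top2')
Rt,pt=Ro.from_euler('xyz',s['ee_rot']).as_matrix(),s['tool_pos']
for a,p,r in blobs(w,'blue',60)[:3]:
    print(a,p,np.round(np.r_[r[0],r[1],r[2]],1),np.round(atz(w,p,'wrist',200),1))
print([(a,p) for a,p,_ in blobs(t,'blue',20)[:5]])
```

```text
[-3.13605029e+00  1.37386976e-03 -1.57037156e+00] [533.8818097  219.83510439 432.07319683] [ 0.45211844  0.08843894 -1.78973028]
3496 [281.4 287.2] [281.5 288.  132.   29.   90. ] [535.4 263.4 200. ]
1945 [391.5 225.6] [393.5 225.5  23.   87.   90. ] [460.3 216.5 200. ]
147 [ 90.4 248.3] [ 90.6 248.2   2.7  67.4  58.1] [683.  236.9 200. ]
[(np.int32(863), array([408.3,  60. ])), (np.int32(160), array([167.5, 275. ])), (np.int32(49), array([169.4, 240.9])), (np.int32(22), array([334.9,  91.5]))]
```

View pics/w10.png

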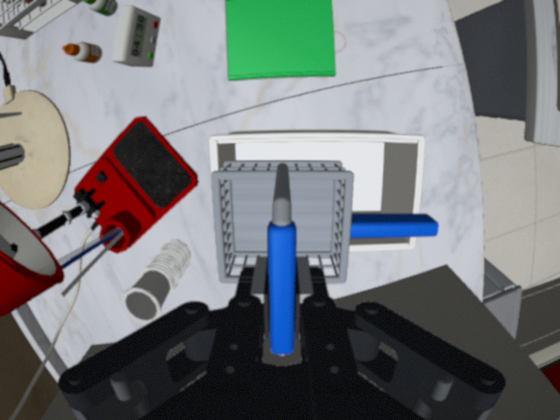

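```bash
echo '[533.3,219.7,429,270]'>cmd.json; python3 plan.py 540,47,429,272.6 540,47,287,272.6
```

```text
[172.7, -6.7, -0.0, 0, 0, -2.6] rows>= 4.0
[0.0, -0.0, 142.0, 0, 0, -0.0] rows>= 3.0
```

Request:
{"method": "send_rows", "body": {"moves": [[[25,-1,0,0,0,0],[60,-3,0,0,0,-1],[100,-5,0,0,0,-2],[140,-6.7,0,0,0,-2.6],[165,-6.7,0,0,0,-2.6],[172.7,-6.7,0,0,0,-2.6],[172.7,-6.7,0,0,0,-2.6],[172.7,-6.7,0,0,0,-2.6]]]}}

```text
time_s: 22.65
tool_pos: [539.6, 47.5, 428.1]
ee_rot: [3.14, 0.001, -1.525]
ft_force: [0.2, -1.2, -1.7]
gripper_width: 0.126
gripper_force: 58.6
```

Request:
{"method": "send_rows", "body": {"moves": [[[0,0,25,0,0,0],[0,0,55,0,0,0],[0,0,85,0,0,0],[0,0,110,0,0,0],[0,0,128,0,0,0],[0,0,136,0,0,0],[0,0,138,0,0,0]]]}}

```text
time_s: 23.35
tool_pos: [539.3, 48.0, 289.9]
ee_rot: [3.139, 0.0, -1.523]
ft_force: [0.0, 0.7, -0.7]
gripper_width: 0.13
gripper_force: 58.6
```

Request:
{"method": "send_rows", "body": {"moves": [[[0,0,1,0,0,0],[0,0,2,0,0,0],[0,0,3,0,0,0],[0,0,4,0,0,0],[0,0,4,0,0,0]]]}}

```text
time_s: 23.85
tool_pos: [539.9, 46.8, 287.3]
ee_rot: [-3.141, -0.0, -1.525]
ft_force: [0.8, -0.4, 0.1]
gripper_width: 0.121
gripper_force: 58.6
```

Request:
{"method": "send_rows", "body": {"moves": [[[0,0,0,0,0,0],[0,0,0,0,0,0],[0,0,0,0,0,0],[0,0,0,0,0,0],[0,0,-20,0,0,0],[0,0,-60,0,0,0],[0,0,-110,0,0,0],[0,0,-130,0,0,0]]], "hand": 50}}

```text
time_s: 24.65
tool_pos: [541.0, 46.9, 422.2]
ee_rot: [-3.134, -0.001, -1.525]
ft_force: [0.1, -0.3, -0.2]
gripper_width: 0.588
gripper_force: 0.0
```

```bash
echo '[540,47,417,272.6]'>cmd.json; python3 plan.py 500,47,417,215 453,43,345,182.6
python3 - <<'E'
from h import *
s=manip.get_state();print(s['ee_rot'],s['tool_pos'],s['joints'])
w=grab('wrist','w11')
for a,p,r in blobs(w,'blue',60)[:3]:
    print(a,p,np.round(np.r_[r[0],r[1],r[2]],1),[np.round(atz(w,p,'wrist',z),1) for z in(55,135)])
E
```

```text
[-1.8, 40.0, 0.0, 0, 0, 57.6] rows>= 7.0
[40.8, 23.7, 72.0, 0, 0, 32.4] rows>= 4.0
[-3.13392002e+00 -5.80932748e-04 -1.52495814e+00] [541.03480308  46.90546426 422.22195947] [-3.25766826e-02  1.19398844e-01 -1.82135282e-01  1.26156764e+00
  2.18954414e-05 -1.64921334e+00]
1049 [286.6 205.1] [287. 206.  78.  14.  90.] [array([537.5,  69.1,  55. ]), array([539.3,  45.3, 135. ])]
716 [357.4 184.3] [358. 184.  12.  58.  90.] [array([462.6,  41.9,  55. ]), array([482.3,  24.6, 135. ])]
```

Request:
{"method": "send_rows", "body": {"moves": [[[-1.8,40,0,0,0,57.6],[-1.8,40,0,0,0,57.6],[-1.8,40,0,0,0,57.6],[-1.8,40,0,0,0,57.6],[-1.8,40,0,0,0,57.6],[-1.8,40,0,0,0,57.6],[-1.8,40,0,0,0,57.6]]]}}

```text
time_s: 25.4
tool_pos: [499.6, 46.9, 416.7]
ee_rot: [3.141, -0.0, -2.535]
ft_force: [0.1, -0.4, 0.4]
gripper_width: 0.588
gripper_force: 0.0
```

Request:
{"method": "send_rows", "body": {"moves": [[[40.8,23.7,0,0,0,32.4],[40.8,23.7,0,0,0,32.4],[40.8,23.7,30,0,0,32.4],[40.8,23.7,72,0,0,32.4],[40.8,23.7,72,0,0,32.4],[40.8,23.7,72,0,0,32.4]]]}}

```text
time_s: 26.0
tool_pos: [452.3, 42.9, 344.7]
ee_rot: [3.141, -0.002, -3.093]
ft_force: [0.5, -0.4, -0.0]
gripper_width: 0.581
gripper_force: 0.0
```

Run:
```python
from h import *
s=manip.get_state();print(s['ee_rot'],s['tool_pos'],s['joints'])
w=grab('wrist','w12');w11=pickle.load(open('pics/w11.pkl','rb'))
b=blobs(w,'blue',60)
for a,p,r in b[:4]:
    bx=cv2.boxPoints(r)
    print(a,p,np.round(np.r_[r[0],r[1],r[2]],1),[np.round(atz(w,p,'wrist',z),1) for z in(55,131)])
for u in((286.6,205.1),(357.4,184.3)):
  for a,p,r in b[:2]: 
    X,e=tri([ray(w11,u,'wrist'),ray(w,p,'wrist')]);print(np.round(X,1),np.round(e,1))
```

```text
[ 3.14134500e+00 -2.49562475e-03 -3.09334176e+00] [452.30019169  42.90662205 344.70762315] [-4.78700262e-02  1.59055110e-02 -4.63193075e-01  1.09420561e+00
  6.99509957e-06 -9.61206146e-02]
1554 [281.6 351.1] [281.5 351.5  17.   91.   90. ] [array([609. ,  50.8,  55. ]), array([540.2,  47.3, 131. ])]
1022 [281.9 213.2] [281.5 213.   78.   13.   90. ] [array([458.4,  43.6,  55. ]), array([433.9,  42.2, 131. ])]
[539.4  46.8 131.6] [0.5 0.5]
[514.4  71.4 -46.6] [34. 34.]
[494.1  30.5 176.9] [14.9 14.9]
[460.8  43.7  47.5] [0.1 0.1]
```

View pics/w12.png

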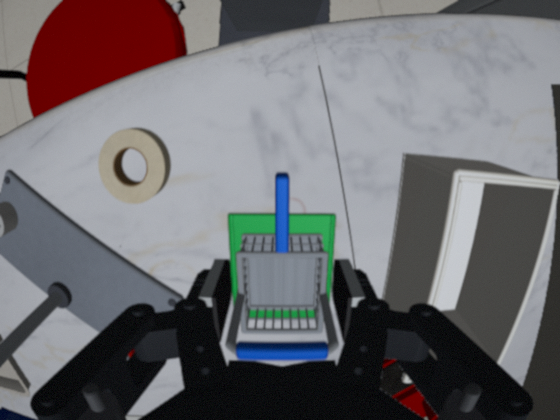

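Request:
{"method": "send_rows", "body": {"moves": [[[0,0,30,0,0,0],[0,0,65,0,0,0],[0,0,100,0,0,0],[0,0,130,0,0,0],[0,0,143,0,0,0],[0,0,146,0,0,0],[0,0,146,0,0,0],[0,0,146,0,0,0]]]}}

```text
time_s: 26.85
tool_pos: [454.5, 42.8, 200.9]
ee_rot: [-3.141, 0.004, -3.095]
ft_force: [0.0, 0.2, 0.6]
gripper_width: 0.584
gripper_force: 0.0
```

Request:
{"method": "send_rows", "body": {"moves": [[[0,0,0,0,0,0],[0,0,0,0,0,0],[0,0,0,0,0,0],[0,0,0,0,0,0],[0,0,0,0,0,0],[0,0,0,0,0,0],[0,0,0,0,0,0]]], "hand": 2, "grip_force": 110}}

```text
time_s: 27.55
tool_pos: [453.2, 42.9, 200.0]
ee_rot: [-3.142, 0.001, -3.095]
ft_force: [-0.3, 0.3, 6.0]
gripper_width: 0.121
gripper_force: 107.3
```

Run:
```python
from h import *
s=manip.get_state();print(s['ee_rot'],s['tool_pos'],s['ft_force'],s['wrist_torque'],s['joints'])
```

```text
[-3.14158713e+00  1.45199095e-03 -3.09546840e+00] [453.23956134  42.89722657 199.96129445] [-0.34386351  0.3308377   5.9922166 ] [0.00609074 0.16436415 0.04997511] [-4.78234473e-02  1.92217593e-01 -6.25875964e-01  7.51256664e-01
  1.30714206e-04 -9.39476053e-02]
```

Run:
```python
from h import *
w1,w2=[pickle.load(open('pics/%s.pkl'%n,'rb')) for n in('w1','w2b')]
C=np.array([553.1,-212.5]);y=np.radians(-31.9);R=np.array([[np.cos(y),-np.sin(y)],[np.sin(y),np.cos(y)]])
W=lambda x,yy,z:np.r_[C+R@[x,yy],z]
for n,x,z in(('lip',-55,225),('flat-',-40,200),('flat+',-20,200),('back',-5,226),('postend',59,226)):
    print(n,[[np.round(proj(f,W(x,s,z),'wrist')).tolist() for s in(-18,18)] for f in(w1,w2)])
for f in(w1,w2):
    xs=np.arange(-70,25,1.); g=cv2.GaussianBlur(cv2.cvtColor(f['img'],cv2.COLOR_RGB2GRAY),(3,3),0)
    for z in(200,225):
        for s in (-10,10):
            print(z,s,[int(cv2.getRectSubPix(g,(1,1),tuple(map(float,proj(f,W(x,s,z),'wrist'))))[0,0]) for x in xs[::3]])
```

```text
lip [[[147.0, 115.0], [201.0, 122.0]], [[332.0, 57.0], [350.0, 115.0]]]
flat- [[[158.0, 136.0], [207.0, 143.0]], [[305.0, 69.0], [321.0, 120.0]]]
flat+ [[[156.0, 163.0], [203.0, 171.0]], [[276.0, 78.0], [292.0, 129.0]]]
back [[[140.0, 192.0], [191.0, 202.0]], [[250.0, 82.0], [270.0, 139.0]]]
postend [[[138.0, 277.0], [185.0, 287.0]], [[153.0, 120.0], [173.0, 174.0]]]
200 -10 [166, 165, 166, 139, 98, 106, 121, 102, 95, 94, 93, 112, 125, 125, 125, 124, 121, 95, 87, 88, 91, 91, 89, 89, 92, 115, 123, 123, 122, 123, 123, 123]
200 10 [165, 166, 167, 130, 101, 107, 110, 93, 94, 94, 93, 116, 126, 125, 126, 124, 120, 92, 89, 90, 92, 92, 90, 91, 93, 116, 133, 166, 166, 143, 85, 56]
225 -10 [163, 164, 162, 119, 102, 115, 109, 94, 93, 96, 101, 102, 102, 101, 100, 99, 90, 87, 91, 88, 88, 89, 110, 122, 123, 123, 123, 123, 123, 124, 125, 126]
225 10 [166, 165, 165, 109, 101, 121, 106, 95, 94, 94, 120, 125, 125, 125, 123, 95, 89, 90, 92, 91, 90, 90, 113, 121, 121, 121, 121, 121, 121, 121, 122, 122]
200 -10 [165, 165, 162, 122, 113, 96, 95, 94, 94, 93, 95, 122, 124, 123, 124, 122, 114, 85, 85, 88, 86, 86, 105, 120, 120, 121, 120, 121, 121, 121, 122, 122]
200 10 [162, 163, 164, 124, 114, 96, 96, 96, 95, 94, 96, 122, 126, 123, 124, 123, 115, 87, 87, 90, 87, 87, 107, 122, 122, 122, 122, 122, 122, 122, 122, 122]
225 -10 [161, 164, 166, 165, 161, 121, 100, 95, 95, 95, 92, 96, 123, 124, 124, 122, 120, 85, 85, 88, 86, 87, 121, 122, 122, 122, 123, 123, 123, 123, 124, 124]
225 10 [153, 85, 162, 164, 161, 123, 101, 96, 96, 95, 93, 98, 124, 126, 125, 123, 122, 86, 87, 90, 86, 89, 120, 122, 122, 122, 122, 122, 122, 122, 123, 123]
```

Request:
{"method": "send_rows", "body": {"moves": [[[0,0,-5,0,0,0],[0,0,-15,0,0,0],[0,0,-35,0,0,0],[0,0,-60,0,0,0],[0,0,-85,0,0,0],[0,0,-106,0,0,0],[0,0,-116,0,0,0],[0,0,-116,0,0,0]]]}}

```text
time_s: 28.35
tool_pos: [453.4, 42.9, 316.7]
ee_rot: [-3.141, 0.003, -3.096]
ft_force: [1.6, 0.5, -2.4]
gripper_width: 0.12
gripper_force: 107.2
```

```bash
echo '[453,43,315,182.6]'>cmd.json; python3 plan.py 385.9,-108.4,315,148.1 453.8,-150.7,315,148.1
python3 - <<'E'
from h import *
s=manip.get_state();print(s['ee_rot'],s['tool_pos'],s['ft_force'],s['wrist_torque'],s['joints'])
w=grab('wrist','w13')
z=s['tool_pos'][2]-69+2
for a,p,r in blobs(w,'blue',60)[:3]:
    print(a,p,np.round(np.r_[r[0],r[1],r[2]],1),np.round(atz(w,p,'wrist',z),1))
E
```

```text
[73.9, -148.2, -0.0, 0, 0, 34.5] rows>= 5.0
[-80.0, -0.0, -0.0, 0, 0, -0.0] rows>= 2.0
[-3.14124515  0.00346317 -3.09578658] [453.43097425  42.85442502 316.68018738] [ 1.63439373  0.46987153 -2.36026331] [-0.01430338  0.09317362 -0.0256387 ] [-4.78580544e-02  4.18770573e-02 -5.00781501e-01  1.02465727e+00
 -2.20787342e-05 -9.36635645e-02]
3613 [281.5 295.7] [281.5 297.5 137.   29.   90. ] [398.9  40.1 249.7]
```

Request:
{"method": "send_rows", "body": {"moves": [[[9,-19,0,0,0,5],[22,-45,0,0,0,11],[37,-75,0,0,0,18],[53,-107,0,0,0,26],[66,-132,0,0,0,32],[73.9,-148.2,0,0,0,34.5],[73.9,-148.2,0,0,0,34.5],[73.9,-148.2,0,0,0,34.5]]]}}

```text
time_s: 29.2
tool_pos: [385.2, -108.4, 313.9]
ee_rot: [3.141, -0.003, 2.585]
ft_force: [0.1, 0.9, -1.3]
gripper_width: 0.118
gripper_force: 107.6
```

Run:
```python
from h import *
s=manip.get_state();print(s['ee_rot'],s['tool_pos'],s['ft_force'])
y=s['ee_rot'][2]-np.pi; H=s['tool_pos']+[86.9*np.cos(y),86.9*np.sin(y),-69]
w=grab('wrist','w14'); print('pred handle px wrist',proj(w,H,'wrist'))
for n in('top','scene'):
    t=grab(n,n+'3');print(n,'pred',H,np.round(proj(t,H,n),1))
    for a,p,r in blobs(t,'blue',12):
        if np.hypot(*(p-proj(t,H,n)))<60: print(a,p,np.round(np.r_[r[0],r[1],r[2]],1),np.round(atz(t,p,n,H[2]+4),1))
```

```text
[ 3.14126476e+00 -2.52022291e-03  2.58489689e+00] [ 385.16312081 -108.37495016  313.87026079] [ 0.09544193  0.87332841 -1.33027771]
pred handle px wrist [281.11286743 549.30077073]
top pred [ 458.9417117  -154.29149974  244.87026079] [325.3 272.7]
141 [324.7 272.6] [324.6 272.6  28.8   4.8  31. ] [ 459.2 -152.6  248.9]
scene pred [ 458.9417117  -154.29149974  244.87026079] [362.9 152.9]
365 [355.9  97.5] [352.1  96.9  47.8  11.3   5.2] [ 595.2 -458.5  248.9]
100 [361.8 153.3] [361.9 153.4   4.6  23.8  76. ] [ 457.9 -144.   248.9]
16 [373.5 200.8] [373.5 200.5   5.    3.   90. ] [371.4  23.8 248.9]
```

Request:
{"method": "send_rows", "body": {"moves": [[[-12,0,0,0,0,0],[-28,0,0,0,0,0],[-46,0,0,0,0,0],[-62,0,0,0,0,0],[-74,0,0,0,0,0],[-80,0,0,0,0,0],[-80,0,0,0,0,0],[-80,0,0,0,0,0]]]}}

```text
time_s: 30.15
tool_pos: [453.3, -150.6, 314.7]
ee_rot: [-3.142, -0.001, 2.585]
ft_force: [0.4, -0.2, -1.2]
gripper_width: 0.121
gripper_force: 107.6
```

Run:
```python
from h import *
s=manip.get_state();print(s['ee_rot'],s['tool_pos'],s['ft_force'])
y=s['ee_rot'][2]-np.pi; H=s['tool_pos']+[86.9*np.cos(y),86.9*np.sin(y),-69]
for n in('top','scene'):
    t=grab(n,n+'4');print(n,'pred',H,np.round(proj(t,H,n),1))
    for a,p,r in blobs(t,'blue',12):
        if np.hypot(*(p-proj(t,H,n)))<40: print(a,p,np.round(np.r_[r[0],r[1],r[2]],1))
```

```text
[-3.14151745e+00 -1.30984188e-03  2.58524748e+00] [ 453.34105085 -150.61265095  314.7354    ] [ 0.35835233 -0.23914134 -1.20292763]
top pred [ 527.13573496 -196.50333188  245.7354    ] [343.1 242.9]
149 [342.9 242.9] [342.8 242.7  28.8   5.3  32. ]
scene pred [ 527.13573496 -196.50333188  245.7354    ] [341.7 139.2]
76 [339.6 140.4] [340.2 140.4   4.4  18.7  76. ]
```

Over the seat; lower.

Request:
{"method": "send_rows", "body": {"moves": [[[0,0,6,0,0,0],[0,0,13,0,0,0],[0,0,20,0,0,0],[0,0,27,0,0,0],[0,0,32,0,0,0],[0,0,35,0,0,0],[0,0,36,0,0,0],[0,0,36,0,0,0]]]}}

```text
time_s: 31.05
tool_pos: [453.7, -150.8, 278.9]
ee_rot: [-3.142, -0.0, 2.585]
ft_force: [-0.2, -0.4, -1.0]
gripper_width: 0.121
gripper_force: 107.6
```

Request:
{"method": "send_rows", "body": {"moves": [[[0,0,1,0,0,0],[0,0,2,0,0,0],[0,0,3,0,0,0],[0,0,3,0,0,0]]]}}

```text
time_s: 31.45
tool_pos: [453.6, -150.8, 276.0]
ee_rot: [3.142, -0.0, 2.585]
ft_force: [-0.4, 0.5, -1.6]
gripper_width: 0.12
gripper_force: 107.6
```

Request:
{"method": "send_rows", "body": {"moves": [[[0,0,0.5,0,0,0],[0,0,1,0,0,0],[0,0,1.5,0,0,0],[0,0,1.5,0,0,0]]]}}

```text
time_s: 31.85
tool_pos: [453.9, -150.9, 274.9]
ee_rot: [3.142, 0.001, 2.585]
ft_force: [-1.1, 0.9, 0.7]
gripper_width: 0.121
gripper_force: 107.8
```

Request:
{"method": "send_rows", "body": {"moves": [[[0,0,0.4,0,0,0],[0,0,0.8,0,0,0],[0,0,1,0,0,0],[0,0,1,0,0,0]]]}}

```text
time_s: 32.25
tool_pos: [454.3, -151.1, 274.3]
ee_rot: [3.141, 0.002, 2.585]
ft_force: [-0.3, 0.5, 4.5]
gripper_width: 0.121
gripper_force: 108.5
```

Request:
{"method": "send_rows", "body": {"moves": [[[0,0,-0.8,0,0,0],[0,0,-0.8,0,0,0],[0,0,-0.8,0,0,0],[0,0,-0.8,0,0,0],[0,0,-0.8,0,0,0],[0,0,-0.8,0,0,0]]], "hand": 45}}

```text
time_s: 32.85
tool_pos: [453.6, -150.8, 274.2]
ee_rot: [-3.142, -0.0, 2.585]
ft_force: [0.3, 0.7, 0.5]
gripper_width: 0.521
gripper_force: 0.0
```

Request:
{"method": "send_rows", "body": {"moves": [[[0,0,-10,0,0,0],[0,0,-25,0,0,0],[0,0,-45,0,0,0],[20,0,-80,0,0,0],[50,0,-110,0,0,0],[60,0,-130,0,0,0],[60,0,-130,0,0,0],[60,0,-130,0,0,0]]]}}

```text
time_s: 33.65
tool_pos: [402.9, -119.2, 405.0]
ee_rot: [3.141, 0.002, 2.585]
ft_force: [0.7, -0.2, -0.3]
gripper_width: 0.527
gripper_force: 0.0
```

Run:
```python
from h import *
s=manip.get_state();print(s['ee_rot'],s['tool_pos'],s['time_s'])
y=np.radians(-31.9); H=np.array([527.6,-196.6,206]); G=H+[-79*np.cos(y),-79*np.sin(y),-125+37]
pk=[]
for n in('top','scene','wrist'):
    t=grab(n,n+'5');print(n,'pred',np.round(proj(t,H,n),1),np.round(proj(t,G,n),1))
    B=[(a,p,np.round(np.r_[r[0],r[1],r[2]],1)) for a,p,r in blobs(t,'blue',12)]
    for b in B:
        if min(np.hypot(*(b[1]-proj(t,q,n))) for q in(H,G))<40: print(b)
    pk.append(t)
    print([ (np.round(b['rect']).tolist(),round(b['confidence'],2)) for b in finder.boxes_of(t,'basket')[:2]])
bar(pk[2],[492.5,-310,80],40);bar(pk[2],[613.8,-115,80],40)
```

```text
[3.14138815e+00 2.45734443e-03 2.58531530e+00] [ 402.923041   -119.20476552  405.04556624] 33.65
top pred [341.4 243.3] [322.2 271.2]
(np.int32(139), array([341.2, 243.3]), array([341.1, 243.4,  28.3,   5. ,  31. ]))
(np.int32(100), array([322.5, 270. ]), array([322.4, 270.1,   3.9,  24.2,  31. ]))
[([316.0, 221.0, 362.0, 282.0], 0.89)]
scene pred [340.7 154.3] [358.1 200.7]
(np.int32(205), array([358.4, 200.6]), array([358.6, 200.7,  24.6,   8.9,  37.9]))
(np.int32(46), array([335.9, 155.4]), array([336.7, 155.5,   4.4,  12.3,  71.6]))
[([316.0, 156.0, 370.0, 211.0], 0.69)]
wrist pred [281.5 415.5] [281.6 280.7]
(np.int32(952), array([281.8, 280.4]), array([281.5, 280. ,  74. ,  13. ,  90. ]))
[([242.0, 241.0, 327.0, 364.0], 0.81)]
[185. 341.] [0. 0.] ctr [   9.9 -274.3   80. ] len 0 ang 0.0
[378. 341.] [0. 0.] ctr [   9.9 -274.3   80. ] len 0 ang 0.0
```

```bash
python3 -c "
from cell import manip
print(manip.finish_job())"
```

```text
the job is handed in; nothing more can be done
None
```

I tightened both bolts to their stops, moved the basket from the tub to the drip pad and released it there, then hung it by its top handle on the hook; I handed the job in at about 34 s, with the arm clear and no verdict shown.

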